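# Unlock a meat fork and slide it off the rotisserie spit

### The arm

A 6-joint arm with a two-finger parallel gripper is mounted at the origin on a cart in front of the work surface, level with it; the furniture and walls round the work are solid. World frame = base frame: x ahead of the robot, y to its left, z up, the work surface at z = 0. Lengths are in m, angles in rad, forces in N, time in s.
With the tool pointing down it reaches from about 0.325 to 0.775 m from the base axis. Payload 5.5 kg.
Tool frame: the origin (TCP) lies on the centre line of the jaws, within the pads' length; the fingertips stand bot.tcp_to_tips ahead of it and the grasp point (between the pads) lies 5 mm behind it (bot.tcp_to_tips is the distance from the TCP to the fingertips, in m); z points along the fingers, y is the line along which they close (so a half turn about z gives the same grasp; the last joint's range is limited). The gripper opens to 85 mm and grips with 20 to 120 N. Pads are 22 mm wide; open, the fingers measure 114 mm over their backs; the gripper's body (76 mm by 85 mm) begins 54 mm behind the grasp point. The pads swing forward as they close: fully open they stand 13 mm farther back than shut.
Start: joints at [-1.292, 0.091, 1.231, -0, 1.82, -0.057], TCP at [0.198, -0.567, 0.245] pointing down, gripper open.
Joint ranges: [-2.87, 2.87], [-0.86, 2.18], [0.17, 2.46], [-1.51, 4.65], [0.06, 2.69], [-2.65, 2.65]. Speed limits (rad/s): [2.57, 2.57, 3.01, 3.14, 3.14, 3.14].

### API

Orientations are given as a unit quaternion [x, y, z, w].
In Python, from rig import bot gives the robot as it stands.
- The arm moves only by the tool step_arm, never from a script. Its argument "plan" is one flat list of numbers, 5 for each row, row after row: the gripper's target within -1 to 1 (fully open at 1, half-way at 0, shut at -1), then the shift along the tool's x, y, z each as a share of 150 mm, from -1 to 1, then the turn about the tool's z as a share of 180 degrees, from -1 to 1. A call has 1 to 5 rows; each row shifts and turns the commanded pose from where the row before left it, along the tool's axes as they then stand; what a row does not reach is not made up. A row lasts 1/8 s, in which the tool goes at most 62.5 mm and 10.7 degrees, less where a joint would pass 70% of its speed; a pose out of reach is approached as far as the arm can. A call with a number of a shift or a turn outside -1 to 1 is refused whole. A call with a gripper value outside its range is refused whole. The fingers move at their own pace and stop on an object; "newtons" is the grip in N (left out, the last holds). Time passes only in rows, so rows that do not move let the fingers close. It gives the time, the measured TCP pose, the force, the opening and the grip force at its end, in the units of the state.
- bot.observe(): the state, without advancing time (a new reading comes with each control period).
- bot.camera(name): name is "scene" or "top" or "wrist"; returns a dict with "pixels" (400x640x3 uint8, red, green, blue), "z_map" (400x640 float32, m along the optical axis (not along the pixel's ray), 0 where there is no reading), "camera_matrix" (3x3 intrinsics, pixels), "k1" (the pictures are not rectified: a ray, as slopes to the right and down, at radius r is drawn at 1 + k1 r^2 times it, then the intrinsics apply), "camera_from_world" (4x4, takes a point from world to camera coordinates); the wrist camera has in their place "T_tool_cam" (4x4, takes a point from camera to tool coordinates, whose origin is the TCP and whose axes are the flange's). Camera axes: x right, y down, z forward; pixel columns grow to the right and rows downward; lengths in m; the calibration is good to about 2 mm. A picture is of the moment at which its call begins: read the wrist's pose just before it.
- bot.job_done(): hands the job in; it is judged then, once.
Trained networks look in the newest picture that a camera, given by its name, has taken for a name from the list of things; names that differ only in an ending like _2 or _b are one class to them, and where a whole thing is asked for, a point or a joint stands for the part that bears it (a point fixed in the world has none). Each returns a list of dicts, best first, with "score" (0 to 1); they miss things now and then, are a little off and sometimes report something else, mostly with a low value. They report only what shows in the picture. A call takes as long as a camera call.
- bot.spot_in(camera, label): "bbox" ([left, top, right, bottom] in pixels, round what is visible of it).
- bot.masks_of(camera, label): "region" (400x640 bool, what is visible of it) and "bbox" ([left, top, right, bottom] in pixels, round what is visible of it).
- bot.pinpoint(camera, label): "location" ([row, column] in pixels: a listed point, or the origin of a listed thing).
The state is a dict: "time_s": time; "q": joint angles; "joint_vel": joint speeds; "effort": joint torques, N m; "eef_pos": TCP position; "tcp_rot": TCP orientation; "wrist_force": force on the tool from outside, world axes, zero at the start; "torque": the same for the moment, N m; "finger_gap": finger opening in m; "grip_force": force on a finger pad.
Only numpy, scipy, OpenCV 4.12 (cv2) and the standard library are available. Lean on these libraries where they do the work, as an engineer would, in place of code of your own. Each camera call takes 0.05 s, during which the arm holds its last target. There are 200 camera calls.

### The job

Take the meat fork off the table-top rotisserie for washing: turn its red wing a full quarter turn, from across the spit to in line with it, so that the cam lets go of the spit, then slide the fork off the spit's open end, feeling your way along so that it never binds or bears hard enough to score the spit, and set it down gently inside the roasting tin. Leave the things standing round about where they are.

Things in the scene. Friction and masses are not known exactly. Their poses are not given: they have to be found in the camera images.
- rotisserie: fixed table-top rotisserie: dark motor column 74 x 118 mm, 146 mm high, and a dark steel drip pan 320 x 165 mm, rim 28 mm high, under the spit. Origin at worktop height below the middle of the column face from which the drive shaft comes out; x square out from that face, the way the spit points, z up. The shaft's axis is 115 mm above the worktop
- socket (a point): mouth of the spit socket on the end of the drive shaft, 60 mm out from the column; axes as the rotisserie's. From it the spit reaches 205 mm plus a 12 mm point; that end is free. The spit's axis is level and along x for the first 50 mm; beyond that years of use have bent it off that line, downwards and to one side, by up to 3 degrees each; how much is not measured. It does not move
- fork: the meat fork, loose, about 0.14 kg: dark hub 36 mm along the spit, 36 mm across, 26 mm high; two 5 mm thick tines, 28 mm to either side of the bore's axis, reach 100 mm ahead of the origin. Origin at the centre of hub and bore; x along the bore, the way the tines and the spit's open end point, z up. It is off once the hub's back face, 18 mm behind the origin, has passed the spit's point
- hub_grip (a point): where to grip the hub: midway between its flat flanks (y+ and y-, 36 mm apart), 8 mm above and 2 mm behind the fork's origin; axes as the fork's. Fingers straddling the flanks from above stay clear of tines and wing. The bore is 12.4 mm wide and 12.2 mm high on the 10 mm square spit, from which it hangs; off the spit's line it binds, and over about 10 N of contact scores the spit
- wing_top (a point): top centre of the red wing on the hub, on its upright turning axis: 10.2 mm to the y+ side of the fork's origin and 33 mm above it. The wing is 28 mm long, 8 mm thick, its red grip 16 mm high, on a 4 mm collar on the hub
- wing (a joint): angle of the red wing (rad), counterclockwise from above positive. Near 0 the wing lies across the spit and its hidden cam sits in a milled pocket of the spit: the fork cannot slide more than 10 mm. At +1.57 or -1.57 (stops; either way frees it) it lies in line with the spit and the cam is fully drawn back. Friction (0.06 N m) keeps it where it is left
- tin: empty aluminium roasting tin, loose, 0.7 kg, 250 mm (its x) by 180 mm (its y), rim 24 mm high, floor and walls 3 mm thick, a wire handle at either short end; origin at the centre of its underside
- pepper_jar: spice jar with a black cap and green label, 45 mm wide, 105 mm high; origin at the centre of its underside; bystander
- blue_mug: dark blue mug, 78 mm wide, 97 mm high; origin at the centre of its underside; bystander
- flask: blue travel flask with a black lid, 86 mm wide, 170 mm high; origin at the centre of its underside; bystander
- bowl: white bowl, 150 mm wide, 67 mm high; origin at the centre of its underside; bystander

How it is judged:
By the outcome, as a careful person would: the job done as asked, in the order asked, and still so for the second after the job is handed in, with the robot touching nothing.
It also fails if it takes over 72 s, if anything falls off the work surface, if the arm or the gripper's body presses on something with over 40 N, if the wrist force passes 120 N, or if a joint passes its speed limit or range.

## Working session

There is one attempt and no reset: what is moved stays moved. The work goes in short steps, Python scripts to look and compute and a tool call to move; the robot and the scene stay as the last step left them, time stands still between calls to the robot, and variables do not carry over. Pictures are saved under pics/ and viewed, at most 10 in all, crops included, and the job is handed in when it is done.

Besides the shell and the picture viewer there is one more tool, called after "Call:" as name(argument=value, ...) on one line, values as JSON. step_arm: Moves the arm, as the interface text tells. Shift numbers are shares of 150 mm and turn numbers shares of 180 degrees, none past 1 either way. Its arguments: {"type":"object","properties":{"plan":{"type":"array"},"newtons":{"type":"number"}},"required":["plan"]}

```bash
ls; mkdir -p pics
cat > h.py <<'E'
import numpy as np, cv2
from rig import bot
from scipy.spatial.transform import Rotation as R
def snap(n):
    s=bot.observe(); c=bot.camera(n)
    if n=='wrist':
        T=np.eye(4); T[:3,:3]=R.from_quat(s['tcp_rot']).as_matrix(); T[:3,3]=s['eef_pos']
        c['W']=T@c['T_tool_cam']
    else: c['W']=np.linalg.inv(c['camera_from_world'])
    return c
def rays(c,uv):
    uv=np.asarray(uv,float).reshape(-1,2); K=c['camera_matrix']
    d=(uv-[K[0,2],K[1,2]])/[K[0,0],K[1,1]]; x=d.copy()
    for _ in range(20): x=d/(1+c['k1']*(x**2).sum(1,keepdims=True))
    return np.c_[x,np.ones(len(x))]
def atz(c,uv,z):
    r=rays(c,uv)@c['W'][:3,:3].T; o=c['W'][:3,3]
    return o+r*((z-o[2])/r[:,2])[:,None]
def cloud(c,m):
    v,u=np.nonzero(m&(c['z_map']>0)); p=rays(c,np.c_[u,v])*c['z_map'][v,u][:,None]
    return p@c['W'][:3,:3].T+c['W'][:3,3]
def proj(c,P):
    P=np.asarray(P,float).reshape(-1,3); W=np.linalg.inv(c['W']); p=P@W[:3,:3].T+W[:3,3]
    x=p[:,:2]/p[:,2:]; x=x*(1+c['k1']*(x**2).sum(1,keepdims=True)); K=c['camera_matrix']
    return x*[K[0,0],K[1,1]]+[K[0,2],K[1,2]]
def save(c,f,box=None,s=1):
    im=c['pixels'][:,:,::-1]
    if box: im=im[box[1]:box[3],box[0]:box[2]]
    cv2.imwrite('pics/'+f,cv2.resize(im,None,fx=s,fy=s,interpolation=cv2.INTER_CUBIC))
E
python3 - <<'E'
from h import *
np.set_printoptions(precision=4,suppress=True)
print(bot.tcp_to_tips); s=bot.observe(); print(s['tcp_rot'],s['finger_gap'],s['wrist_force'])
ims=[]
for n in ['scene','top']:
    c=snap(n); ims.append(c['pixels']); print(n,c['W'][:3,3])
    for l in ['rotisserie','fork','tin','pepper_jar','blue_mug','flask','bowl']:
        for d in bot.masks_of(n,l)[:1]:
            p=cloud(c,d['region']); print(l,round(d['score'],2),d['bbox'],len(p),np.percentile(p,[2,50,98],axis=0).round(3).tolist() if len(p) else'')
    for l in ['hub_grip','wing_top','fork','socket','tin','rotisserie']:
        for d in bot.pinpoint(n,l)[:1]:
            print('pt',l,round(d['score'],2),d['location'],{z:atz(c,d['location'][::-1],z)[0].round(4).tolist() for z in (.115,.147)})
im=np.vstack(ims)[:,:,::-1]; cv2.imwrite('pics/a.png',cv2.resize(im,(480,600)))
cv2.imwrite('pics/top.png',ims[1][:,:,::-1])
E
```

```text
pics
0.014
[ 0.9859  0.1671 -0.0001 -0.001 ] 0.08515333570963796 [-0.0554  0.345  -0.0835]
scene [-0.5163  0.6592  0.8477]
rotisserie 0.74 [270.0, 201.6, 388.3, 268.8] 4491 [[0.451, -0.133, 0.001], [0.523, 0.103, 0.017], [0.645, 0.268, 0.147]]
fork 0.48 [313.3, 205.6, 335.4, 220.9] 169 [[0.513, -0.004, 0.001], [0.528, 0.103, 0.124], [0.712, 0.122, 0.147]]
tin 0.95 [388.3, 203.5, 466.1, 237.2] 773 [[0.379, -0.452, 0.001], [0.443, -0.387, 0.009], [0.559, -0.196, 0.03]]
pepper_jar 0.6 [320.0, 182.7, 332.7, 210.8] 278 [[0.571, -0.048, 0.011], [0.719, -0.022, 0.069], [0.746, 0.052, 0.115]]
blue_mug 0.88 [206.3, 242.2, 238.9, 280.1] 1010 [[0.487, 0.411, 0.004], [0.504, 0.452, 0.066], [0.571, 0.507, 0.099]]
flask 0.55 [203.3, 209.1, 241.2, 243.9] 822 [[0.574, 0.389, 0.087], [0.588, 0.43, 0.148], [0.65, 0.466, 0.17]]
bowl 0.83 [346.5, 185.1, 384.2, 206.2] 700 [[0.625, -0.256, 0.011], [0.727, -0.199, 0.044], [0.773, -0.111, 0.067]]
pt hub_grip 0.63 [213.3, 318.5] {0.115: [0.5621, 0.0959, 0.115], 0.147: [0.515, 0.1205, 0.147]}
pt wing_top 0.44 [204.2, 317.1] {0.115: [0.6201, 0.0713, 0.115], 0.
[... 1122 characters left out ...]
0.462, 0.171]]
bowl 0.98 [392.2, 147.2, 445.7, 200.8] 2188 [[0.638, -0.254, 0.004], [0.714, -0.194, 0.02], [0.773, -0.122, 0.067]]
pt hub_grip 0.68 [224.4, 313.4] {0.115: [0.546, 0.1056, 0.115], 0.147: [0.5408, 0.1048, 0.147]}
pt wing_top 0.64 [222.1, 311.0] {0.115: [0.5519, 0.1121, 0.115], 0.147: [0.5467, 0.1111, 0.147]}
pt fork 0.64 [226.5, 313.5] {0.115: [0.5404, 0.1053, 0.115], 0.147: [0.5354, 0.1044, 0.147]}
pt socket 0.7 [224.6, 305.7] {0.115: [0.5451, 0.1258, 0.115], 0.147: [0.54, 0.1244, 0.147]}
pt tin 0.66 [257.9, 463.0] {0.115: [0.4637, -0.285, 0.115], 0.147: [0.4607, -0.2756, 0.147]}
pt rotisserie 0.86 [235.8, 284.7] {0.115: [0.5146, 0.1798, 0.115], 0.147: [0.5103, 0.1771, 0.147]}
```

Run:
```python
from h import *
im=cv2.imread('pics/top.png')[130:310,240:540]
cv2.imwrite('pics/top2.png',cv2.resize(im,None,fx=2.6,fy=2.6,interpolation=cv2.INTER_CUBIC))
```

```text
(no output)
```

View pics/top2.png

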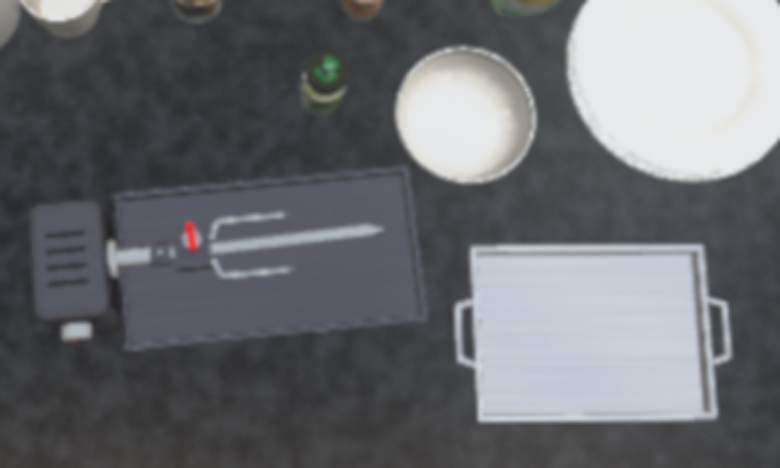

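The picture shows the rotisserie with its column at left, (70,260). The red wing at (192,236) lies across the spit, whose free end at (380,230) points to world -y. The empty tin is at (595,330). Next I'll go above the fork and look from near.

```bash
cat >> h.py <<'E'
def go(target,yaw_y=None):
    "tool-frame shift (shares) to target; turn (share) so tool y heads yaw_y deg (mod 180)"
    s=bot.observe(); M=R.from_quat(s['tcp_rot']).as_matrix()
    d=M.T@(np.asarray(target)-s['eef_pos'])/.15
    h=np.degrees(np.arctan2(M[1,1],M[0,1])); print('pos',np.round(s['eef_pos'],4),'tooly',round(h,2),'tilt',np.round(M[:,2],4),'shift',d.round(4),'turn',None if yaw_y is None else round(((h-yaw_y+90)%180-90)/180,4),'F',np.round(s['wrist_force'],2),'t',round(s['time_s'],2),'q6',round(s['q'][5],2))
E
python3 - <<'E'
from h import *
np.set_printoptions(precision=4,suppress=True)
c=snap('wrist'); print(c['T_tool_cam'],c['camera_matrix'][0,0],c['k1'])
go([0.5,0.07,0.30],-85)
E
```

```text
[[-0.0001 -0.9536 -0.301   0.077 ]
 [ 1.      0.0001 -0.0008  0.0004]
 [ 0.0008 -0.301   0.9536 -0.1294]
 [ 0.      0.      0.      1.    ]] 354.5665776854531 -0.04605477093274494
pos [ 0.1977 -0.5665  0.2453] tooly -70.76 tilt [ 0. -0. -1.] shift [ 3.301  -3.3424 -0.3649] turn 0.0791 F [0.76 0.15 0.32] t 1.45 q6 -0.06
```

Call:
step_arm(plan=[1,0.295,-0.26,0,0,1,0.295,-0.26,0,0,1,0.295,-0.26,0,0,1,0.295,-0.26,0,0,1,0.295,-0.26,0,0])

```text
time_s: 2.08
eef_pos: [0.3429, -0.3078, 0.2455]
tcp_rot: [0.986, 0.167, 0.0, 0.0]
wrist_force: [0.4, -0.4, -0.4]
finger_gap: 0.0853
grip_force: 0.0
```

Call:
step_arm(plan=[1,0.295,-0.26,0,0,1,0.295,-0.26,0,0,1,0.295,-0.26,0,0,1,0.295,-0.26,0,0,1,0.295,-0.26,0,0])

```text
time_s: 2.7
eef_pos: [0.4876, -0.0506, 0.2456]
tcp_rot: [0.986, 0.167, 0.0, 0.0]
wrist_force: [0.8, -0.2, -0.2]
finger_gap: 0.0854
grip_force: 0.0
```

Call:
step_arm(plan=[1,0.295,-0.26,0,0,1,0.295,-0.26,0,0,1,0,0,0,0.04,1,0,0,0,0.04,1,0,0,0,0])

```text
time_s: 3.32
eef_pos: [0.5449, 0.0506, 0.2452]
tcp_rot: [0.999, 0.043, -0.0, 0.0]
wrist_force: [-0.3, -0.5, -0.5]
finger_gap: 0.0853
grip_force: 0.0
```

Run:
```python
from h import *
np.set_printoptions(precision=4,suppress=True)
c=snap('wrist'); save(c,'w1.png',s=1.25); go([.545,.05,.25],-85)
np.save('w1z.npy',c['z_map'])
for l,z in [('hub_grip',.122),('wing_top',.147),('fork',.114),('socket',.115)]:
    for d in bot.pinpoint('wrist',l)[:1]: print(l,round(d['score'],2),d['location'],atz(c,d['location'][::-1],z)[0])
# red wing
hsv=cv2.cvtColor(c['pixels'],cv2.COLOR_RGB2HSV); m=((hsv[...,0]<8)|(hsv[...,0]>172))&(hsv[...,1]>140)&(hsv[...,2]>90)
p=cloud(c,m); t=p[(p[:,2]>.143)&(p[:,2]<.152)]; print(len(p),len(t),np.percentile(p[:,2],[5,50,95]))
r=cv2.minAreaRect((t[:,:2]*1000).astype(np.float32)); print('wing rect mm',r)
# spit
q=cloud(c,np.ones((400,640),bool)); 
s=q[(q[:,2]>.09)&(q[:,2]<.135)&(abs(q[:,0]-.555)<.06)&(q[:,1]<.03)&(q[:,1]>-.12)]
for y in np.arange(.025,-.115,-.01):
    b=s[abs(s[:,1]-y)<.004]
    if len(b)>3: 
        k=b[b[:,2]>np.percentile(b[:,2],50)-.004]; print(round(y,3),len(b),np.percentile(b[:,0],[5,50,95]),np.percentile(b[:,2],[10,50,90]))
```

```text
pos [0.5448 0.0504 0.2453] tooly -85.01 tilt [ 0.0001  0.     -1.    ] shift [ 0.0008  0.0024 -0.0313] turn -0.0001 F [ 0.24 -0.12 -0.86] t 3.38 q6 1.51
hub_grip 0.67 [201.7, 245.4] [0.5383 0.1045 0.122 ]
wing_top 0.76 [197.2, 237.1] [0.5492 0.1055 0.147 ]
fork 0.62 [196.8, 246.8] [0.5397 0.1051 0.114 ]
socket 0.73 [196.3, 219.3] [0.5386 0.126  0.115 ]
572 470 [0.1378 0.1468 0.1484]
wing rect mm ((549.9700317382812, 105.081298828125), (27.886972427368164, 8.027978897094727), 10.068310737609863)
0.025 316 [0.52   0.552  0.5786] [0.115  0.1175 0.1193]
0.015 290 [0.5215 0.5526 0.5791] [0.1145 0.1175 0.1189]
0.005 204 [0.5226 0.5535 0.5585] [0.1122 0.1175 0.1186]
-0.005 173 [0.5503 0.556  0.5597] [0.1104 0.1173 0.1184]
-0.015 171 [0.5517 0.5574 0.5612] [0.1093 0.117  0.118 ]
-0.025 174 [0.5532 0.5588 0.5628] [0.1102 0.1165 0.1173]
-0.035 168 [0.5546 0.5602 0.5642] [0.1101 0.1161 0.1173]
-0.045 166 [0.5561 0.5618 0.5656] [0.1083 0.1157 0.1168]
-0.055 169 [0.5575 0.5633 0.5673] [0.1089 0.1154 0.1164]
-0.065 165 [0.5588 0.5649 0.5687] [0.11   0.1149 0.1158]
-0.075 128 [0.5604 0.5658 0.5697] [0.1102 0.1144 0.1154]
-0.085 41 [0.5647 0.5668 0.5683] [0.1096 0.1114 0.1122]
```

View pics/w1.png

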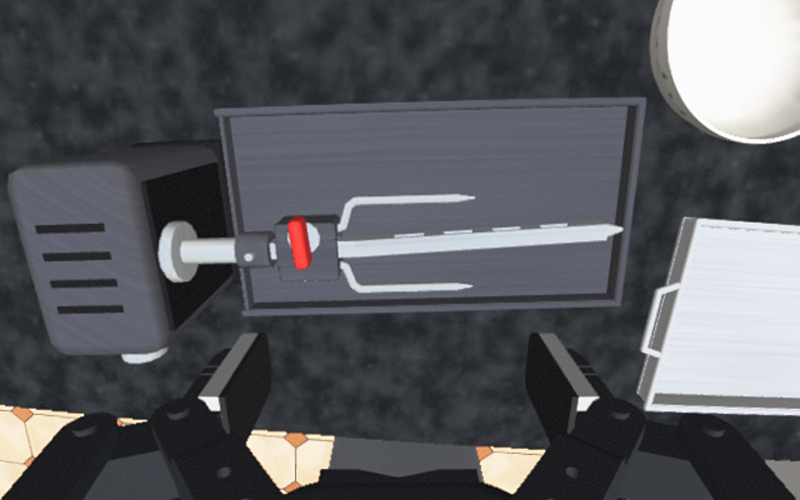

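The hub is at (308,248), the wing at (300,243), and the spit runs to (620,232), visibly bent. Next I'll fit the rotisserie, hub and wing headings from the same view.

Run:
```python
from h import *
np.set_printoptions(precision=4,suppress=True)
c=snap('wrist'); q=cloud(c,np.ones((400,640),bool))
p=q[(q[:,2]>.024)&(q[:,2]<.032)&(q[:,1]<.18)&(q[:,1]>-.16)&(q[:,0]>.44)&(q[:,0]<.67)]
print('pan',len(p),cv2.minAreaRect((p[:,:2]*1000).astype(np.float32)))
h=q[(q[:,2]>.121)&(q[:,2]<.1285)&(abs(q[:,0]-.54)<.03)&(q[:,1]<.13)&(q[:,1]>.08)]
print('hub',len(h),cv2.minAreaRect((h[:,:2]*1000).astype(np.float32)),np.percentile(h[:,2],[5,50,95]), h[:,:2].min(0),h[:,:2].max(0))
for lo,hi in ((.50,.53),(.56,.60)):
    t=q[(q[:,2]>.1)&(q[:,2]<.13)&(q[:,0]>lo)&(q[:,0]<hi)&(q[:,1]<.055)&(q[:,1]>.015)]
    if hi>.57: t=t[t[:,0]>.565]
    f=np.polyfit(t[:,1],t[:,0],1); print('tine',len(t),np.degrees(np.arctan(-f[0])),np.polyval(f,.04),np.median(t[:,2]),t[:,1].min())
s=q[(q[:,2]>.112)&(q[:,2]<.125)&(abs(q[:,0]-.555)<.012)]
for a,b in ((.03,.075),(-.07,.0)):
    t=s[(s[:,1]>a)&(s[:,1]<b)]; f=np.polyfit(t[:,1],t[:,0],1);g=np.polyfit(t[:,1],t[:,2],1); print('spit',a,b,np.degrees(np.arctan(-f[0])),np.polyval(f,b),np.degrees(np.arctan(g[0])),np.polyval(g,b))
```

```text
pan 6055 ((553.4642333984375, 17.63165283203125), (179.6880645751953, 338.65240478515625), 6.554077625274658)
hub 1683 ((539.8300170898438, 105.32882690429688), (36.10798645019531, 51.486976623535156), 5.700708866119385) [0.1218 0.1274 0.1283] [0.5205 0.0801] [0.5593 0.13  ]
tine 323 6.5603524702576035 0.5194418911299166 0.11677719974071071 0.01500835707022452
tine 372 6.504759959511259 0.5754267348427321 0.11663670683539806 0.01508858972853714
spit 0.03 0.075 4.239331004534417 0.5461488335173169 0.8389178368081096 0.119566651139553
spit -0.07 0.0 7.591200854814974 0.5545076055998226 2.0176600465193673 0.11748538144631052
```

Call:
step_arm(plan=[-0.2,0,0,0,-0.0277,-0.2,0.05,-0.18,0.1,0,-0.2,0.0476,-0.173,0.15,0,-0.2,0,0,0.12,0,-0.2,0,0,0,0], newtons=20)

```text
time_s: 4.25
eef_pos: [0.5494, 0.1044, 0.1878]
tcp_rot: [0.996, 0.086, -0.002, 0.0]
wrist_force: [0.8, -0.1, -0.1]
finger_gap: 0.0344
grip_force: 0.0
```

```bash
cat > wing.py <<'E'
from h import *
def wing(c,lo=.14,hi=.155):
    hsv=cv2.cvtColor(c['pixels'],cv2.COLOR_RGB2HSV); m=((hsv[...,0]<8)|(hsv[...,0]>172))&(hsv[...,1]>140)&(hsv[...,2]>90)
    p=cloud(c,m); t=p[(p[:,2]>lo)&(p[:,2]<hi)]; z=np.percentile(t[:,2],50); t=t[abs(t[:,2]-z)<.0025]
    print('wing n',len(t),'z',np.percentile(t[:,2],[5,50,95]).round(4),cv2.minAreaRect((t[:,:2]*1000).astype(np.float32)))
E
python3 - <<'E'
from wing import *
c=snap('wrist'); wing(c); save(c,'w2.png',s=1); go([.55,.1051,.147],-80)
E
```

```text
wing n 659 z [0.1454 0.1472 0.1484] ((549.86474609375, 105.40772247314453), (27.67195701599121, 7.68818473815918), 12.175726890563965)
pos [0.5499 0.1042 0.1893] tooly -80.19 tilt [-1.2e-03 -6.0e-04 -1.0e+00] shift [ 0.0018 -0.0059  0.2822] turn -0.0011 F [ 0.12 -0.48 -0.06] t 4.3 q6 1.53
```

View pics/w2.png

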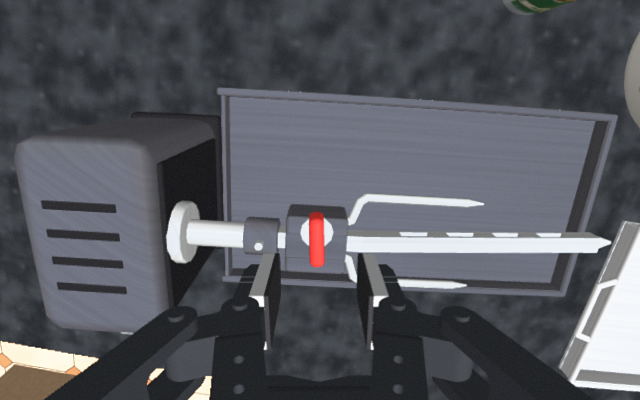

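The wing is at (317,240), centred between the finger pads at columns 270 and 365. I'll lower and grip it.

Call:
step_arm(plan=[-0.2,0,-0.004,0.14,-0.005,-0.2,0,0,0.14,0,-0.6,0,0,0,0,-1,0,0,0,0,-1,0,0,0,0], newtons=20)

```text
time_s: 4.92
eef_pos: [0.5504, 0.1056, 0.1483]
tcp_rot: [0.996, 0.093, 0.0, -0.0]
wrist_force: [-0.2, 0.9, -0.6]
finger_gap: 0.0073
grip_force: 24.6
```

Call:
step_arm(plan=[-1,0,0,0,0,-1,0,0,0,-0.02,-1,0,0,0,-0.04,-1,0,0,0,-0.04,-1,0,0,0,0])

```text
time_s: 5.55
eef_pos: [0.5499, 0.1058, 0.148]
tcp_rot: [0.969, 0.248, -0.0, -0.0]
wrist_force: [-1.8, 0.9, -0.9]
finger_gap: 0.0073
grip_force: 24.7
```

Call:
step_arm(plan=[-1,0,0,0,-0.047,-1,0,0,0,-0.047,-1,0,0,0,-0.047,-1,0,0,0,-0.047,-1,0,0,0,0])

```text
time_s: 6.18
eef_pos: [0.55, 0.1057, 0.1479]
tcp_rot: [0.856, 0.518, -0.0, -0.0]
wrist_force: [-1.4, 0.6, -0.8]
finger_gap: 0.0075
grip_force: 24.7
```

Call:
step_arm(plan=[-1,0,0,0,-0.047,-1,0,0,0,-0.047,-1,0,0,0,-0.047,-1,0,0,0,-0.03,-1,0,0,0,0])

```text
time_s: 6.8
eef_pos: [0.5501, 0.1056, 0.1478]
tcp_rot: [0.688, 0.726, -0.0, -0.0]
wrist_force: [-1.8, 0.9, -0.7]
finger_gap: 0.0071
grip_force: 24.7
```

Run:
```python
from wing import *
s=bot.observe(); print(s['torque'],s['wrist_force']); c=snap('wrist'); wing(c); go([.5399,.1042,.127],6)
```

```text
[ 0.14231627  0.39568296 -0.04518509] [-1.78126717  0.89094984 -0.70731583]
wing n 1029 z [0.1465 0.1483 0.1495] ((550.2697143554688, 105.64739990234375), (7.7402119636535645, 28.27130699157715), 2.5693728923797607)
pos [0.5501 0.1056 0.1478] tooly 3.06 tilt [-2.e-04  0.e+00 -1.e+00] shift [-0.0058 -0.0681  0.1386] turn -0.0163 F [-2.79  1.03 -0.43] t 6.85 q6 0.08
```

Call:
step_arm(plan=[-1,0,0,0,-0.011,-1,0,0,0,0])

```text
time_s: 7.1
eef_pos: [0.5501, 0.1056, 0.1478]
tcp_rot: [0.674, 0.739, -0.0, -0.0]
wrist_force: [-2.2, 2.3, -0.4]
finger_gap: 0.0077
grip_force: 24.7
```

Run:
```python
from wing import *
s=bot.observe(); print(s['torque'],s['wrist_force']); go([.5399,.1042,.127],6)
```

```text
[ 0.1861413   0.38764713 -0.0126787 ] [-2.17408339  2.25121665 -0.43125346]
pos [0.5501 0.1056 0.1478] tooly 5.28 tilt [-1.e-04  0.e+00 -1.e+00] shift [-0.0031 -0.0686  0.1386] turn -0.004 F [-2.17  2.25 -0.43] t 7.1 q6 0.04
```

Call:
step_arm(plan=[-1,0,0,0,-0.011,-1,0,0,0,0])

```text
time_s: 7.35
eef_pos: [0.5502, 0.1056, 0.1478]
tcp_rot: [0.661, 0.751, 0.0, 0.0]
wrist_force: [-2.0, 0.4, -1.2]
finger_gap: 0.0071
grip_force: 24.7
```

Run:
```python
from wing import *
s=bot.observe(); print(s['torque'],s['wrist_force']); go([.5399,.1042,.127],6)
```

```text
[ 0.16117381  0.41170284 -0.06001202] [-1.98130017  0.43001641 -1.23385368]
pos [0.5502 0.1056 0.1478] tooly 7.32 tilt [ 1.e-04 -0.e+00 -1.e+00] shift [-0.0004 -0.069   0.1386] turn 0.0073 F [-1.98  0.43 -1.23] t 7.35 q6 0.0
```

Call:
step_arm(plan=[-1,0,0,0,-0.01,-1,0,0,0,0])

```text
time_s: 7.6
eef_pos: [0.5501, 0.1056, 0.1478]
tcp_rot: [0.649, 0.761, 0.0, 0.0]
wrist_force: [-2.7, 1.5, -0.8]
finger_gap: 0.0074
grip_force: 24.7
```

Run:
```python
from wing import *
s=bot.observe(); print(s['torque'],s['wrist_force']); c=snap('wrist'); wing(c); go([.5399,.1042,.127],6); save(c,'w3.png',s=1.2)
h=cloud(c,np.ones((400,640),bool))
for lo,hi in ((.50,.53),(.56,.60)):
    t=h[(h[:,2]>.1)&(h[:,2]<.13)&(h[:,0]>lo)&(h[:,0]<hi)&(h[:,1]<.055)&(h[:,1]>.01)]
    if hi>.57: t=t[t[:,0]>.565]
    f=np.polyfit(t[:,1],t[:,0],1); print('tine',len(t),np.degrees(np.arctan(-f[0])),np.polyval(f,.04))
```

```text
[ 0.16666243  0.4574057  -0.03779083] [-2.65968755  1.5020221  -0.8040788 ]
wing n 1033 z [0.1464 0.1483 0.1495] ((550.2938842773438, 105.7470703125), (7.361401081085205, 27.79275894165039), 9.766620635986328)
pos [0.5501 0.1056 0.1478] tooly 9.11 tilt [-0.  0. -1.] shift [ 0.0017 -0.0688  0.1385] turn 0.0173 F [-1.88  1.41 -0.13] t 7.65 q6 -0.03Traceback (most recent call last):
  File "<stdin>", line 7, in <module>
    raise TypeError("expected non-empty vector for x")
TypeError: expected non-empty vector for x
```

View pics/w3.png

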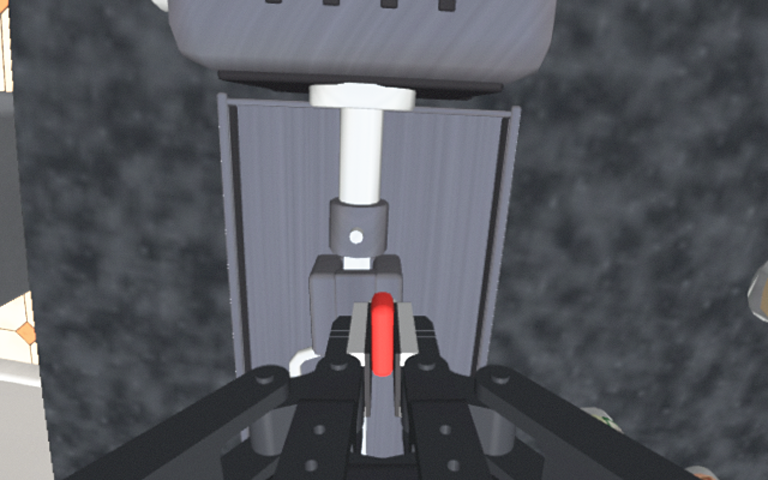

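The wing at (382,335) now lies in line with the spit, and the hub is at (355,310). While still holding the wing, I'll shift sideways a little to find the middle of the bore's play.

Call:
step_arm(plan=[-1,0,-0.004,0,0,-1,0,0,0,0])

```text
time_s: 7.9
eef_pos: [0.5499, 0.1053, 0.1478]
tcp_rot: [0.649, 0.761, 0.0, 0.0]
wrist_force: [-0.6, -0.3, -2.1]
finger_gap: 0.0078
grip_force: 24.6
```

Call:
step_arm(plan=[-1,0,-0.004,0,0,-1,0,0,0,0])

```text
time_s: 8.15
eef_pos: [0.5491, 0.1053, 0.1478]
tcp_rot: [0.649, 0.761, 0.0, 0.0]
wrist_force: [0.3, 0.2, -2.0]
finger_gap: 0.0076
grip_force: 24.6
```

Call:
step_arm(plan=[-1,0,-0.004,0,0,-1,0,0,0,0])

```text
time_s: 8.4
eef_pos: [0.5488, 0.1053, 0.1479]
tcp_rot: [0.649, 0.761, 0.0, 0.0]
wrist_force: [2.9, 0.1, -1.4]
finger_gap: 0.0077
grip_force: 24.5
```

Call:
step_arm(plan=[0.3,0,0.004,0,0,0.3,0,0,0,0,0.3,0,0,0,0.0128,0.3,0.013,-0.068,0,0,0.3,0,0,0,0])

```text
time_s: 9.02
eef_pos: [0.5379, 0.1062, 0.148]
tcp_rot: [0.664, 0.748, 0.0, -0.0]
wrist_force: [0.4, 0.7, -0.2]
finger_gap: 0.0556
grip_force: 0.0
```

Run:
```python
from wing import *
c=snap('wrist'); wing(c); go([.5399,.1067,.117],6.8); save(c,'w4.png',s=1.2)
h=cloud(c,np.ones((400,640),bool)); h=h[(h[:,2]>.122)&(h[:,2]<.1315)&(abs(h[:,0]-.54)<.03)&(h[:,1]<.128)&(h[:,1]>.092)]
print('hub z',np.percentile(h[:,2],[5,50,95]),cv2.minAreaRect((h[:,:2]*1000).astype(np.float32)))
```

```text
wing n 1013 z [0.1452 0.1472 0.1483] ((549.1232299804688, 105.53558349609375), (7.716786861419678, 27.865869522094727), 8.631909370422363)
pos [0.5382 0.1062 0.148 ] tooly 6.85 tilt [ 3.e-04  0.e+00 -1.e+00] shift [0.0018 0.0114 0.2067] turn 0.0003 F [-0.91 -0.27  0.08] t 9.07 q6 0.01
hub z [0.12483789 0.12755855 0.1306034 ] ((538.891357421875, 110.00765991210938), (35.97471618652344, 39.359073638916016), 89.97523498535156)
```

View pics/w4.png

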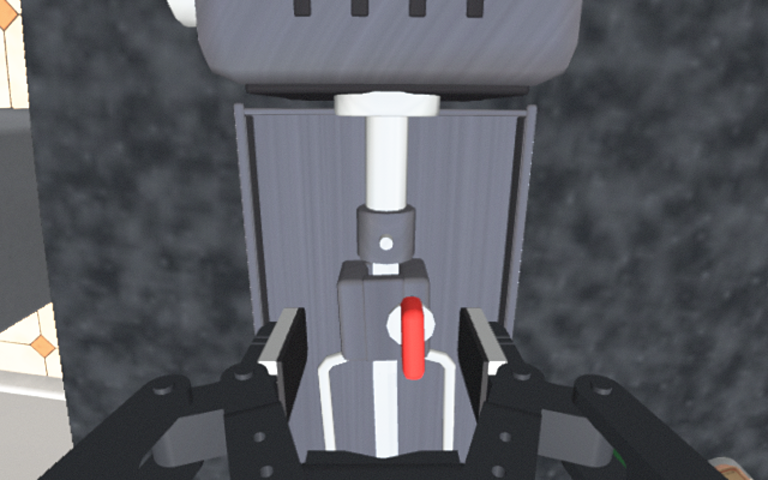

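Hub at (384,310) sits between the pads and the wing at (412,337) is in line. I'll lower onto the hub and close.

Call:
step_arm(plan=[0.3,0,0.006,0.1,0,0.3,0,0,0.105,0,0,0,0,0,0,-0.1,0,0,0,0,-0.1,0,0,0,0])

```text
time_s: 9.7
eef_pos: [0.5397, 0.1063, 0.1175]
tcp_rot: [0.664, 0.748, 0.0, 0.0]
wrist_force: [-0.7, 0.3, -0.9]
finger_gap: 0.0384
grip_force: 0.2
```

Call:
step_arm(plan=[-0.15,0,0,0,0,-0.2,0,0,0,0,-0.3,0,0,0,0,-0.3,0,0,0,0], newtons=20)

```text
time_s: 10.2
eef_pos: [0.5395, 0.1063, 0.1177]
tcp_rot: [0.664, 0.748, 0.0, 0.0]
wrist_force: [-3.3, -0.5, 4.7]
finger_gap: 0.0363
grip_force: 20.2
```

Run:
```python
from wing import *
for _ in range(2):
    c=snap('wrist'); s=bot.observe(); print(np.round(s['wrist_force'],2),np.round(s['torque'],3),s['finger_gap'],s['grip_force'])
wing(c); go([.5399,.1067,.117],6.8)
```

```text
[-2.82 -0.35  6.03] [0.048 0.587 0.005] 0.03623770187731619 20.212934017181396
[-3.14 -0.91  5.59] [ 0.072  0.669 -0.025] 0.03625918690060464 20.21841734647751
wing n 1446 z [0.1452 0.1472 0.1483] ((549.7257080078125, 105.4260025024414), (7.581267356872559, 27.775985717773438), 7.729128360748291)
pos [0.5395 0.1063 0.1176] tooly 6.8 tilt [ 5.e-04  2.e-04 -1.e+00] shift [0.0023 0.0027 0.0042] turn 0.0 F [-3.14 -0.91  5.59] t 10.3 q6 0.01
```

Call:
step_arm(plan=[-0.3,0,-0.002,-0.004,0,-0.3,0,0,0,0])

```text
time_s: 10.55
eef_pos: [0.5395, 0.1063, 0.1177]
tcp_rot: [0.664, 0.748, 0.0, 0.0]
wrist_force: [-1.0, 0.1, 2.9]
finger_gap: 0.0364
grip_force: 20.1
```

Call:
step_arm(plan=[-0.3,0,-0.002,-0.004,0,-0.3,0,0,0,0])

```text
time_s: 10.8
eef_pos: [0.5389, 0.1061, 0.1177]
tcp_rot: [0.664, 0.748, -0.0, -0.0]
wrist_force: [1.7, -0.1, -1.3]
finger_gap: 0.0362
grip_force: 20.1
```

Call:
step_arm(plan=[-0.3,0,-0.002,-0.002,0,-0.3,0,0,0,0])

```text
time_s: 11.05
eef_pos: [0.5384, 0.106, 0.118]
tcp_rot: [0.664, 0.748, -0.0, -0.0]
wrist_force: [1.0, 1.0, -2.9]
finger_gap: 0.0363
grip_force: 20.6
```

```bash
cat > f.py <<'E'
from h import *
F=[];P=[]
for _ in range(5):
    bot.camera('wrist'); s=bot.observe(); F.append(np.r_[s['wrist_force'],s['torque']]); P.append(s['eef_pos'])
print('F',np.mean(F,0).round(2),'sd',np.std(F,0).round(2)[:3],'pos',np.mean(P,0).round(4),'t',s['time_s']); go([0.5,0,0.3],6.8)
E
python3 f.py
```

```text
F [ 0.08  0.08 -1.46 -0.02 -0.04 -0.01] sd [0.64 0.24 0.52] pos [0.5384 0.1061 0.1183] t 11.3
pos [0.5385 0.1061 0.1184] tooly 6.8 tilt [-4.e-04 -1.e-04 -1.e+00] shift [-0.672  -0.3389 -1.2104] turn 0.0 F [-0.89 -0.16 -1.52] t 11.3 q6 0.01
```

Floating free: the wrench now shows only the fork's weight. I'll slide in small portions and watch the force.

Call:
step_arm(plan=[-0.3,0,0,-0.003,0,-0.3,-0.04,0,0,0,-0.3,-0.04,0,0,0,-0.3,-0.04,0.0002,0.001,-0.0015,-0.3,0,0,0,0])

```text
time_s: 11.92
eef_pos: [0.5408, 0.0876, 0.1188]
tcp_rot: [0.662, 0.749, -0.0, -0.0]
wrist_force: [-0.4, -1.4, -2.1]
finger_gap: 0.037
grip_force: 20.8
```

```bash
python3 f.py
```

```text
F [-0.28 -0.15 -1.69  0.02  0.01 -0.02] sd [0.13 0.4  0.43] pos [0.5407 0.0882 0.1188] t 12.175
pos [0.5407 0.0884 0.1188] tooly 7.08 tilt [-0.e+00  1.e-04 -1.e+00] shift [-0.5514 -0.3421 -1.2079] turn 0.0016 F [-0.13  0.16 -2.09] t 12.18 q6 -0.02
```

Call:
step_arm(plan=[-0.3,-0.0467,0.0002,0.0003,-0.0015,-0.3,-0.0467,0.0002,0.001,-0.0015,-0.3,-0.0467,0.0002,0.0014,-0.0015,-0.3,0,0,0,0])

```text
time_s: 12.68
eef_pos: [0.5436, 0.0667, 0.1184]
tcp_rot: [0.657, 0.754, -0.0, 0.0]
wrist_force: [-0.3, 0.2, -1.8]
finger_gap: 0.0361
grip_force: 20.8
```

```bash
python3 f.py
```

```text
F [ 0.11  0.31 -1.49  0.03  0.    0.  ] sd [0.37 0.37 0.42] pos [0.5435 0.0674 0.1184] t 12.925
pos [0.5435 0.0676 0.1184] tooly 7.89 tilt [ 0.e+00  1.e-04 -1.e+00] shift [-0.4064 -0.3492 -1.2104] turn 0.0061 F [ 0.29 -0.   -1.45] t 12.93 q6 -0.08
```

Call:
step_arm(plan=[-0.3,-0.0467,0.0002,0.0018,-0.0015,-0.3,-0.05,0.0001,0.0022,0,-0.3,-0.05,0,0.0022,0,-0.3,0,0,0,0])

```text
time_s: 13.42
eef_pos: [0.5467, 0.0449, 0.1174]
tcp_rot: [0.656, 0.755, -0.0, -0.0]
wrist_force: [-0.1, 1.0, -2.0]
finger_gap: 0.0363
grip_force: 20.8
```

```bash
python3 f.py
```

```text
F [-0.03  0.58 -1.51  0.   -0.    0.01] sd [0.49 0.44 0.36] pos [0.5467 0.0456 0.1175] t 13.675
pos [0.5466 0.0458 0.1175] tooly 8.16 tilt [ 0.e+00  1.e-04 -1.e+00] shift [-0.2581 -0.3511 -1.2165] turn 0.0076 F [-0.97  0.2  -1.16] t 13.68 q6 -0.12
```

Call:
step_arm(plan=[-0.3,-0.05,0,0.0022,0,-0.3,-0.05,0,0.0022,0,-0.3,-0.05,0,0.0022,0,-0.3,0,0,0,0])

```text
time_s: 14.18
eef_pos: [0.5499, 0.0226, 0.1164]
tcp_rot: [0.655, 0.755, -0.0, -0.0]
wrist_force: [0.4, 0.4, -1.7]
finger_gap: 0.0364
grip_force: 20.8
```

```bash
python3 f.py
```

```text
F [-0.06 -0.09 -1.63  0.03  0.01  0.01] sd [0.71 0.54 0.28] pos [0.5498 0.0233 0.1165] t 14.425
pos [0.5498 0.0236 0.1165] tooly 8.16 tilt [ 1.e-04  1.e-04 -1.e+00] shift [-0.1082 -0.3511 -1.223 ] turn 0.0076 F [-0.36 -0.83 -1.46] t 14.43 q6 -0.16
```

Call:
step_arm(plan=[-0.3,-0.05,0,0.0022,0,-0.3,-0.05,0,0.0022,0,-0.3,-0.05,0,0.0022,0,-0.3,0,0,0,0])

```text
time_s: 14.92
eef_pos: [0.5531, 0.0003, 0.1154]
tcp_rot: [0.655, 0.755, -0.0, -0.0]
wrist_force: [0.5, 0.1, -1.9]
finger_gap: 0.0362
grip_force: 20.8
```

```bash
python3 f.py
```

```text
F [-0.19  0.05 -1.98  0.02  0.    0.01] sd [0.4  0.29 0.67] pos [0.553  0.0011 0.1155] t 15.175
pos [0.553  0.0013 0.1155] tooly 8.16 tilt [-0.e+00  1.e-04 -1.e+00] shift [ 0.042  -0.3511 -1.2299] turn 0.0076 F [-0.35  0.08 -1.72] t 15.18 q6 -0.2
```

Call:
step_arm(plan=[-0.3,-0.05,0,0.0023,0,-0.3,-0.05,0,0.0023,0,-0.3,0,0,0,0])

```text
time_s: 15.55
eef_pos: [0.5552, -0.0145, 0.1147]
tcp_rot: [0.655, 0.755, -0.0, -0.0]
wrist_force: [0.1, 0.7, -1.4]
finger_gap: 0.0363
grip_force: 20.8
```

```bash
python3 f.py
```

```text
F [ 0.07  0.28 -2.07  0.01 -0.01  0.01] sd [0.15 0.24 0.18] pos [ 0.5551 -0.0138  0.1148] t 15.8
pos [ 0.5551 -0.0136  0.1148] tooly 8.16 tilt [-0.e+00  1.e-04 -1.e+00] shift [ 0.1421 -0.351  -1.2344] turn 0.0075 F [-0.17  0.04 -2.24] t 15.8 q6 -0.23
```

Call:
step_arm(plan=[-0.3,-0.05,0,0.0033,0,-0.3,-0.05,0,0.0024,0,-0.3,0,0,0,0])

```text
time_s: 16.18
eef_pos: [0.5573, -0.0294, 0.1139]
tcp_rot: [0.655, 0.755, -0.0, -0.0]
wrist_force: [-0.5, 0.8, -1.8]
finger_gap: 0.0362
grip_force: 20.8
```

```bash
python3 f.py
```

```text
F [-0.24 -0.07 -1.68 -0.    0.01  0.01] sd [0.4  0.86 0.48] pos [ 0.5573 -0.0287  0.1139] t 16.425
pos [ 0.5573 -0.0285  0.114 ] tooly 8.16 tilt [ 0.e+00  1.e-04 -1.e+00] shift [ 0.2422 -0.3511 -1.2402] turn 0.0075 F [-0.43 -0.82 -1.67] t 16.43 q6 -0.25
```

Call:
step_arm(plan=[-0.3,-0.05,0.001,0.0024,0,-0.3,-0.05,0.001,0.0023,0,-0.3,-0.05,0,0.0023,0,-0.3,0,0,0,0])

```text
time_s: 16.92
eef_pos: [0.5608, -0.0516, 0.1128]
tcp_rot: [0.655, 0.755, -0.0, -0.0]
wrist_force: [-0.3, -0.3, -1.0]
finger_gap: 0.0365
grip_force: 20.8
```

```bash
python3 f.py
```

```text
F [ 0.02  0.07 -1.75  0.03 -0.   -0.01] sd [0.19 0.57 0.55] pos [ 0.5608 -0.0509  0.1129] t 17.175
pos [ 0.5608 -0.0506  0.1129] tooly 8.17 tilt [-0.e+00  1.e-04 -1.e+00] shift [ 0.3918 -0.3531 -1.2471] turn 0.0076 F [-0.03 -0.3  -1.82] t 17.18 q6 -0.29
```

Call:
step_arm(plan=[-0.3,-0.05,0.0005,0.0024,0,-0.3,-0.05,0.0005,0.0023,0,-0.3,-0.05,0,0.0023,0,-0.3,0,0,0,0])

```text
time_s: 17.68
eef_pos: [0.5642, -0.0739, 0.1118]
tcp_rot: [0.655, 0.755, -0.0, 0.0]
wrist_force: [-0.0, -1.3, -2.1]
finger_gap: 0.0366
grip_force: 20.9
```

```bash
python3 f.py
```

```text
F [ 0.39 -0.01 -1.66 -0.01  0.03  0.  ] sd [0.53 0.48 0.46] pos [ 0.5641 -0.0731  0.1119] t 17.925
pos [ 0.5641 -0.0729  0.1119] tooly 8.16 tilt [-0.e+00  1.e-04 -1.e+00] shift [ 0.5419 -0.354  -1.2542] turn 0.0076 F [ 1.23 -0.65 -1.56] t 17.93 q6 -0.33
```

Call:
step_arm(plan=[-0.3,-0.05,0,0.0023,0,-0.3,-0.05,0,0.0023,0,-0.3,0,0,0,0])

```text
time_s: 18.3
eef_pos: [0.5663, -0.0887, 0.1111]
tcp_rot: [0.655, 0.755, -0.0, 0.0]
wrist_force: [-0.4, 0.0, -1.8]
finger_gap: 0.0361
grip_force: 20.9
```

```bash
python3 f.py
```

```text
F [-0.2  -0.17 -1.3  -0.03 -0.   -0.01] sd [0.32 0.51 0.58] pos [ 0.5662 -0.088   0.1112] t 18.55
pos [ 0.5662 -0.0878  0.1112] tooly 8.15 tilt [ 0.e+00  1.e-04 -1.e+00] shift [ 0.6424 -0.354  -1.2586] turn 0.0075 F [-0.75 -0.55 -0.39] t 18.55 q6 -0.36
```

Call:
step_arm(plan=[-0.3,-0.05,0,0.0023,0,-0.3,-0.05,0,0.0023,0,-0.3,-0.06,0,0.0023,0,-0.3,-0.06,0,0.0023,0,-0.3,-0.08,0,0.0023,0])

```text
time_s: 19.18
eef_pos: [0.5727, -0.1332, 0.1094]
tcp_rot: [0.655, 0.756, 0.0, -0.0]
wrist_force: [-0.4, 0.4, -2.3]
finger_gap: 0.0362
grip_force: 20.8
```

Run:
```python
from h import *
c=snap('top'); go([.474,-.328,.06],None); 
for n in ('top','scene'):
    C=snap(n)
    for d in bot.masks_of(n,'tin')[:1]:
        p=cloud(C,d['region']); r=p[(p[:,2]>.015)&(p[:,2]<.035)]; f=p[p[:,2]<.012]
        print(n,len(r),cv2.minAreaRect((r[:,:2]*1000).astype(np.float32)),cv2.minAreaRect((f[:,:2]*1000).astype(np.float32)), np.percentile(f[:,2],50))
save(c,'top5.png',(240,130,540,310),2.6)
```

```text
pos [ 0.5727 -0.1348  0.1093] tooly 8.09 tilt [-0.     -0.0012 -1.    ] shift [-1.1823 -0.8329  0.3302] turn None F [-1.01 -0.54 -1.2 ] t 19.23 q6 -0.43
top 832 ((474.10968017578125, -325.337646484375), (187.96424865722656, 299.1614685058594), 1.246033787727356) ((475.8212585449219, -328.7655029296875), (193.92477416992188, 299.29376220703125), 0.38494452834129333) 0.002411585196033128
scene 269 ((425.21905517578125, -391.45947265625), (145.22564697265625, 273.03131103515625), 45.847469329833984) ((437.436279296875, -402.9385070800781), (148.66717529296875, 285.2182312011719), 46.15190887451172) 0.005208038708493179
```

View pics/top5.png

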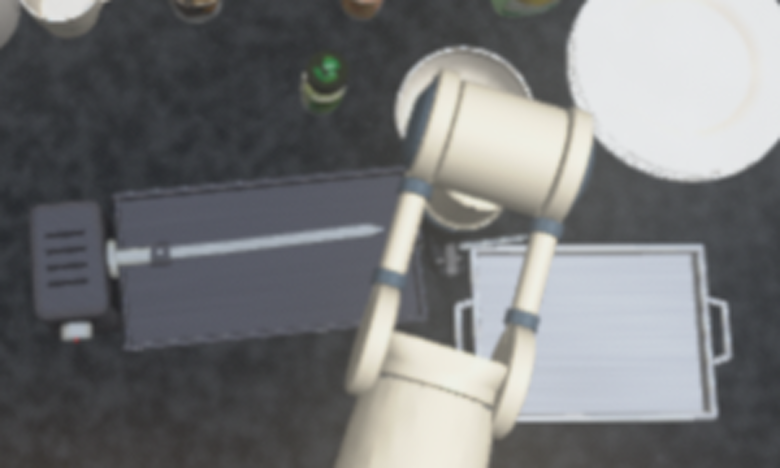

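The spit is bare to its point at (382,230), and the hub is past it at about (450,260). Next I'll carry the fork over the tin, centred at about (0.474, -0.327).

Call:
step_arm(plan=[-0.3,-0.177,-0.165,0,0,-0.3,-0.177,-0.165,0,0,-0.3,-0.177,-0.165,0,0,-0.3,-0.177,-0.165,0,0,-0.3,-0.177,-0.165,0,0])

```text
time_s: 20.05
eef_pos: [0.4684, -0.2819, 0.1096]
tcp_rot: [0.655, 0.756, 0.0, 0.0]
wrist_force: [0.5, 0.2, -1.6]
finger_gap: 0.0364
grip_force: 20.9
```

Call:
step_arm(plan=[-0.3,0,0,0.13,0,-0.3,0,0,0.13,0,-0.3,0,0,0.13,0,-0.3,0,0,0,0])

```text
time_s: 20.55
eef_pos: [0.4679, -0.2797, 0.0478]
tcp_rot: [0.655, 0.756, -0.0, -0.003]
wrist_force: [-0.9, 1.5, -1.5]
finger_gap: 0.0364
grip_force: 20.9
```

```bash
python3 - <<'E'
from h import *
c=snap('wrist'); go([.469,-.284,.0197]); save(c,'w6.png',s=1.2)
E
python3 f.py
```

```text
pos [ 0.4686 -0.2803  0.0494] tooly 8.22 tilt [-0.0023  0.0017 -1.    ] shift [-0.0252 -0.0007  0.198 ] turn None F [ 0.23  0.96 -1.75] t 20.6 q6 -0.74
F [-0.26  0.21 -1.44 -0.   -0.02 -0.03] sd [0.48 0.43 0.48] pos [ 0.4695 -0.2814  0.0516] t 20.85
pos [ 0.4696 -0.2816  0.052 ] tooly 8.17 tilt [ 0.0015 -0.001  -1.    ] shift [ 1.8277  0.4699 -1.6549] turn 0.0076 F [-0.5  -0.45 -1.98] t 20.85 q6 -0.74
```

View pics/w6.png

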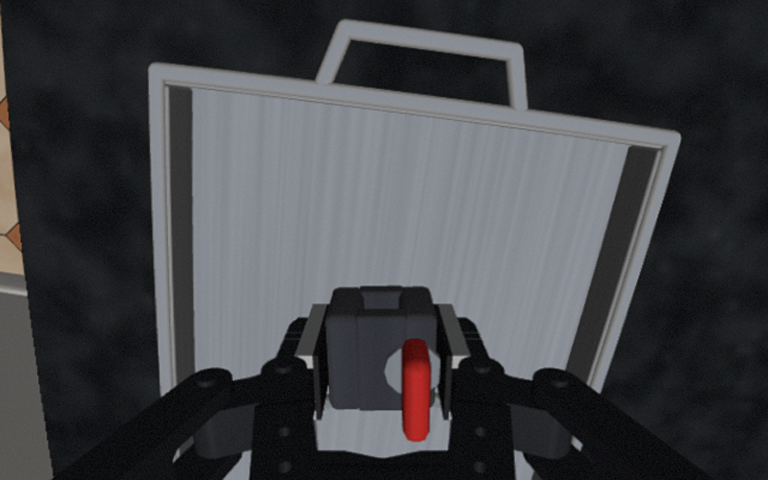

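The hub is at (380,350), well inside the tin walls, with the wing in line. I'll lower gently.

Call:
step_arm(plan=[-0.3,0,0,0.07,0,-0.3,0,0,0.06,0,-0.3,0,0,0.04,0,-0.3,0,0,0.015,0,-0.3,0,0,0,0])

```text
time_s: 21.48
eef_pos: [0.4689, -0.2814, 0.023]
tcp_rot: [0.655, 0.756, -0.0, -0.0]
wrist_force: [0.1, -0.4, -2.3]
finger_gap: 0.0364
grip_force: 20.8
```

```bash
python3 f.py
```

```text
F [ 0.21 -0.16 -1.82  0.02 -0.   -0.03] sd [0.43 0.37 0.36] pos [ 0.4691 -0.2815  0.0235] t 21.725
pos [ 0.4692 -0.2815  0.0236] tooly 8.15 tilt [ 6.e-04 -4.e-04 -1.e+00] shift [ 1.828   0.4706 -1.8433] turn 0.0075 F [-0.14 -0.26 -1.64] t 21.73 q6 -0.74
```

Call:
step_arm(plan=[-0.3,0,0,0.008,0,-0.3,0,0,0.005,0,-0.3,0,0,0.005,0,-0.3,0,0,0,0])

```text
time_s: 22.22
eef_pos: [0.4689, -0.2814, 0.0204]
tcp_rot: [0.655, 0.756, -0.0, -0.0]
wrist_force: [0.1, -0.1, -2.2]
finger_gap: 0.0361
grip_force: 20.8
```

```bash
python3 f.py
```

```text
F [ 0.06  0.04 -1.78  0.01 -0.    0.02] sd [0.31 0.3  0.63] pos [ 0.469  -0.2814  0.0205] t 22.475
pos [ 0.469  -0.2814  0.0205] tooly 8.16 tilt [ 1.e-04 -1.e-04 -1.e+00] shift [ 1.8278  0.471  -1.8632] turn 0.0075 F [-0.12 -0.32 -1.49] t 22.48 q6 -0.75
```

Call:
step_arm(plan=[-0.3,0,0,0.004,0,-0.3,0,0,0,0])

```text
time_s: 22.72
eef_pos: [0.469, -0.2815, 0.0199]
tcp_rot: [0.655, 0.756, 0.0, 0.0]
wrist_force: [0.8, 0.1, -1.8]
finger_gap: 0.0362
grip_force: 20.9
```

Call:
step_arm(plan=[-0.3,0,0,0.003,0,-0.3,0,0,0,0])

```text
time_s: 22.98
eef_pos: [0.469, -0.2814, 0.0198]
tcp_rot: [0.655, 0.756, -0.0, 0.0]
wrist_force: [-1.9, 0.9, 2.1]
finger_gap: 0.036
grip_force: 21.4
```

```bash
python3 f.py
```

```text
F [-2.08  1.58  3.08  0.23  0.39 -0.02] sd [0.76 0.11 0.57] pos [ 0.469  -0.2814  0.0199] t 23.225
pos [ 0.469  -0.2814  0.0199] tooly 8.15 tilt [ 1.e-04 -1.e-04 -1.e+00] shift [ 1.8277  0.471  -1.8678] turn 0.0075 F [-3.    1.46  4.1 ] t 23.23 q6 -0.74
```

It touched down at the predicted height. I'll open and withdraw.

Call:
step_arm(plan=[-0.1,0,0,0,0,0.05,0,0,0,0,0.2,0,0,0,0,0.2,0,0,0,0])

```text
time_s: 23.72
eef_pos: [0.4689, -0.2814, 0.0193]
tcp_rot: [0.655, 0.756, 0.0, -0.0]
wrist_force: [0.5, 0.3, -0.8]
finger_gap: 0.0509
grip_force: 0.0
```

Call:
step_arm(plan=[0.2,0,0,-0.05,0,0.2,0,0,-0.15,0,0.2,0,0,-0.3,0,0.2,0,0,-0.4,0,0.2,0,0,-0.3,0])

```text
time_s: 24.35
eef_pos: [0.4692, -0.2816, 0.2031]
tcp_rot: [0.655, 0.756, 0.0, 0.002]
wrist_force: [0.4, -0.4, 0.1]
finger_gap: 0.0513
grip_force: 0.0
```

Call:
step_arm(plan=[0.2,0.3,0,-0.1,0,0.2,0,0,0,0,0.2,0,0,0,0])

```text
time_s: 24.72
eef_pos: [0.4625, -0.237, 0.2144]
tcp_rot: [0.655, 0.756, -0.0, 0.0]
wrist_force: [-0.4, 0.0, -0.7]
finger_gap: 0.0509
grip_force: 0.0
```

Run:
```python
from wing import *
c=snap('wrist'); save(c,'w7.png',s=1.2); wing(c,.03,.06); go([.469,-.284,.0197])
h=cloud(c,np.ones((400,640),bool)); 
t=h[(h[:,2]>.008)&(h[:,2]<.035)&(abs(h[:,0]-.475)<.05)&(h[:,1]<-.31)&(h[:,1]>-.39)]
print(len(t),t.min(0),t.max(0))
```

```text
wing n 210 z [0.0477 0.0491 0.0506] ((479.0792236328125, -281.55108642578125), (6.38981819152832, 26.329410552978516), 8.795879364013672)
pos [ 0.4624 -0.2372  0.2138] tooly 8.14 tilt [-1.e-03  1.e-04 -1.e+00] shift [-3.1540e-01  1.0000e-03  1.2936e+00] turn None F [-1.21  0.16  0.3 ] t 24.77 q6 -0.68
570 [ 0.44409157 -0.38734938  0.01532164] [ 0.5135764  -0.31016126  0.02083375]
```

View pics/w7.png

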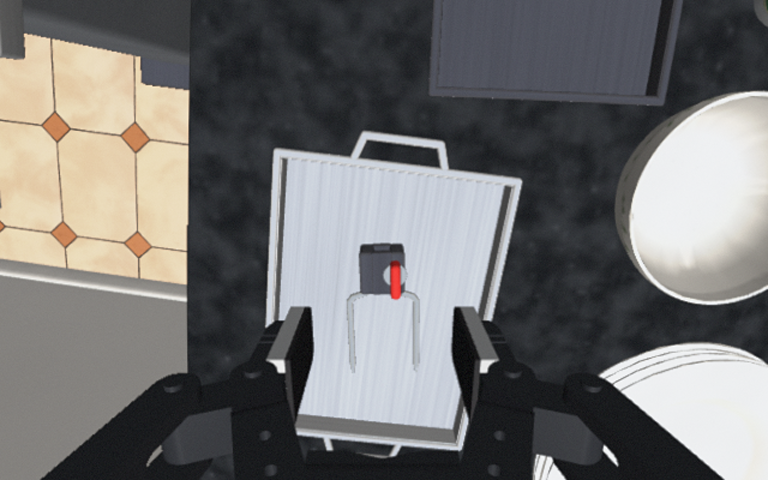

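The fork lies flat inside the tin, with the hub at (382,270), the tines down to (415,370) and the wing in line. The gripper is clear, so I'm handing in.

```bash
python3 -c "
from rig import bot
print(bot.job_done())"
```

```text
the job is handed in; nothing more can be done
None
```

The wing was turned a full quarter turn, and the fork slid off the spit with no sign of binding. It now lies flat inside the roasting tin, and I handed the job in at about 25 s; no verdict came back.

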